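# Tip the marker out of its storage tube

## Task

The blue-and-white marker is down inside the orange square tube on the worktop. Lift the tube's closed end so that it tips mouth down, with the mouth held only a few centimetres above the worktop, until the end of the marker has slid out and shows, then lay the tube flat on the worktop again with the marker still sticking out. Take the marker by its exposed end, draw it out and lay it flat inside the wooden pen tray; leave the green tube where it is.

Things in the scene. Friction and masses are not known exactly. Their poses are not given: they have to be found in the camera images.
- orange_tube: orange square plastic tube, loose, lying flat: 34 x 34 mm, 165 mm long, 70 to 120 g, the marker inside. Origin: centre of its underside. y runs along it to the open mouth (y = +82.5 mm); the closed end with a black plug is at y = -82.5 mm; x across, z up. The mouth faces the robot's left (world +y), within 15 degrees. Walls 4.5 mm, bore 25 x 25 mm
- orange_mouth (a point): centre of the orange tube's mouth, 17 mm above its underside; axes as the tube's. The bore is smooth: past about 17 degrees mouth down the marker slides out until its end meets the worktop. Tipped slowly to 35 degrees with the mouth's lower edge 22 mm up, 35 to 75 mm show, and stay out if the same motion is reversed. Held higher, more comes out, or all of it
- green_tube: green square tube with a black plug, same shape, size and frame as the orange one, loose and empty: a bystander that must stay where it is. It lies 11 to 17 cm nearer the robot than the orange tube or as much behind it
- marker: marker pen, white barrel, blue cap, 135 mm long, 17 mm thick, 20 g, loose; at the start inside the orange tube with its end 16 to 19 mm short of the mouth. Origin: middle of its length, on its underside. y runs along it, at the start as the tube's y; its ends lie 67.5 mm either side of the origin. Lying in the tube its underside is 4.5 mm above the worktop
- pen_tray: shallow wooden tray, fixed, left of the tubes: 104 x 214 mm outside, 16 mm high, walls 6 mm, inside 92 x 202 mm, grey floor 6 mm above the worktop. Origin: centre of its underside; y along its length (left to right for the robot, within 18 degrees), x across, z up
Mind the look-alikes: they are no part of the job. Of the things that look like the orange_tube, the larger one is meant.

How it is judged:
By the outcome, as a careful person would: the job done as asked, in the order asked, and still so for the second after the job is handed in, with the robot touching nothing.
It also fails if it takes over 53 s, if anything falls off the work surface, if the arm or the gripper's body presses on something with over 40 N, if the wrist force passes 120 N, or if a joint passes its speed limit or range.

## Robot

A 6-joint arm with a two-finger parallel gripper is mounted at the origin on a cart in front of the work surface, level with it; the furniture and walls round the work are solid. World frame = base frame: x ahead of the robot, y to its left, z up, the work surface at z = 0. Lengths are in m, angles in rad, forces in N, time in s.
With the tool pointing down it reaches from about 0.35 to 0.875 m from the base axis. Payload 15.5 kg.
Tool frame: the origin (TCP) lies at the very end of the fingers, on their centre line; the grasp point (between the pads) lies 19 mm behind it; z points along the fingers, y is the line along which they close (so a half turn about z gives the same grasp; the last joint's range is limited). The gripper opens to 85 mm and grips with 20 to 120 N. Pads are 22 mm wide; open, the fingers measure 114 mm over their backs; the gripper's body (76 mm by 85 mm) begins 54 mm behind the grasp point. The pads swing forward as they close: fully open they stand 13 mm farther back than shut.
Start: joints at [-1.365, 0.494, 1.345, -0, 1.302, -0.096], TCP at [0.186, -0.597, 0.231] pointing down, gripper open.
Joint ranges: [-2.91, 2.91], [-0.82, 2.16], [0.22, 2.67], [-1.22, 4.37], [0.12, 2.79], [-3.08, 3.08]. Speed limits (rad/s): [1.89, 1.89, 2.57, 3.01, 3.01, 3.01].

## Interface

Orientations are given as a 3x3 rotation matrix whose columns are the frame's x, y, z axes.
In Python, from workcell import ctrl gives the robot as it stands.
- The arm moves only by the shell command python3 -m jog 'ROWS'. ROWS is JSON, a list of rows, each a list of 5 numbers: the shift along the tool's x, y, z in cm, then the turn about the tool's z in degrees, then the finger opening in cm, from 0 to 8.54. A call has 1 to 12 rows; each row is the pose to reach, as a shift and turn from the pose commanded when the call began, along the tool's axes at that moment; what a row does not reach only later rows make up. A row lasts 1/10 s, in which the tool goes at most 50 mm and 8.59 degrees, less where a joint would pass 70% of its speed; a pose out of reach is approached as far as the arm can. A call with a gripper value outside its range is refused whole. The fingers move at their own pace and stop on an object; the grip force is fixed at half the most. Time passes only in rows, so rows that repeat a pose let the fingers close. It gives the time, the measured TCP pose, the force, the opening and the grip force at its end, in the units of the state.
- ctrl.state(): the state, without advancing time (a new reading comes with each control period).
- ctrl.camera(name): name is "side" or "top"; returns (picture, depth): 480x640x3 uint8, red, green, blue; 480x640 float32, m along the optical axis (not along the pixel's ray), 0 where there is no reading.
- ctrl.camera_model(name): a dict with "K" (3x3 intrinsics, pixels), "extrinsics" (4x4, takes a point from world to camera coordinates). Camera axes: x right, y up, looking along -z (the intrinsics and any distortion apply to the point x, -y, -z); pixel columns grow to the right and rows downward; lengths in m; the calibration is good to about 2 mm. A picture is of the moment at which its call begins. camera_model takes no time and is no camera call.
- ctrl.hand_in(): hands the job in; it is judged then, once.
The state is a dict: "clock": time; "qpos": joint angles; "dq": joint speeds; "effort": joint torques, N m; "tcp_pos": TCP position; "tcp_rot": TCP orientation; "contact_force": force on the tool from outside, world axes, zero at the start; "ft_torque": the same for the moment, N m; "finger_gap": finger opening in m; "finger_force": force on a finger pad.
Only numpy, scipy, OpenCV 4.12 (cv2) and the standard library are available. Lean on these libraries where they do the work, as an engineer would, in place of code of your own. Each camera call takes 0.05 s, during which the arm holds its last target. There are 200 camera calls.

## Working session

There is one attempt and no reset: what is moved stays moved. The work goes in short steps, Python scripts to look and compute and a shell command to move; the robot and the scene stay as the last step left them, time stands still between calls to the robot, and variables do not carry over. Pictures are saved under pics/ and viewed, at most 10 in all, crops included, and the job is handed in when it is done.

```bash
mkdir -p pics; ls; python3 - <<'E'
from workcell import ctrl
import numpy as np, cv2
s=ctrl.state()
for k,v in s.items(): print(k,np.round(v,3).tolist())
for n in("top","side"):
    im,d=ctrl.camera(n); np.savez(f"pics/{n}0.npz",im=im,d=d)
    m=ctrl.camera_model(n); print(n,{k:np.round(v,4).tolist() if not isinstance(v,str) else v for k,v in m.items()})
    cv2.imwrite(f"pics/{n}0.png",im[...,::-1])
E
```

```text
pics
clock 0.0
qpos [-1.365, 0.494, 1.346, -0.0, 1.303, -0.095]
dq [0.001, -0.001, -0.002, -0.0, -0.0, -0.001]
effort [0.001, -88.216, -38.387, -0.0, 0.01, 0.0]
tcp_pos [0.186, -0.596, 0.231]
tcp_rot [[0.955, 0.297, -0.0], [0.297, -0.955, 0.001], [0.0, -0.001, -1.0]]
contact_force [0.274, 0.452, 0.486]
ft_torque [0.019, -0.007, -0.007]
finger_force 0.0
finger_gap 0.086
top {'K': [[449.5978, 0.0, 325.4332], [0.0, 449.5978, 239.9252], [0.0, 0.0, 1.0]], 'extrinsics': [[-0.0044, -0.9998, 0.0175, 0.0534], [0.9837, -0.0012, 0.1798, -0.5653], [-0.1798, 0.018, 0.9835, -0.8149], [0.0, 0.0, 0.0, 1.0]]}
side {'K': [[574.7409, 0.0, 327.9124], [0.0, 574.7409, 237.4351], [0.0, 0.0, 1.0]], 'extrinsics': [[-0.867, -0.498, 0.0185, 0.5141], [0.2417, -0.3877, 0.8895, -0.1619], [-0.4358, 0.7757, 0.4565, -0.893], [0.0, 0.0, 0.0, 1.0]]}
```

```bash
python3 -m jog --help 2>&1 | head -30
```

```text
invalid input: not JSON, or not a number
```

View pics/top0.png

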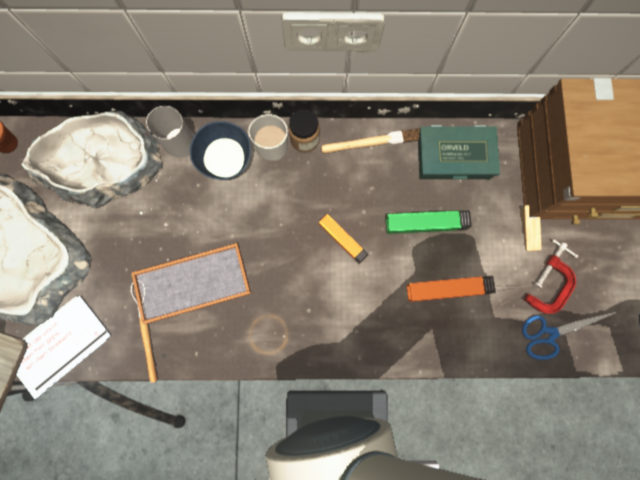

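View pics/side0.png

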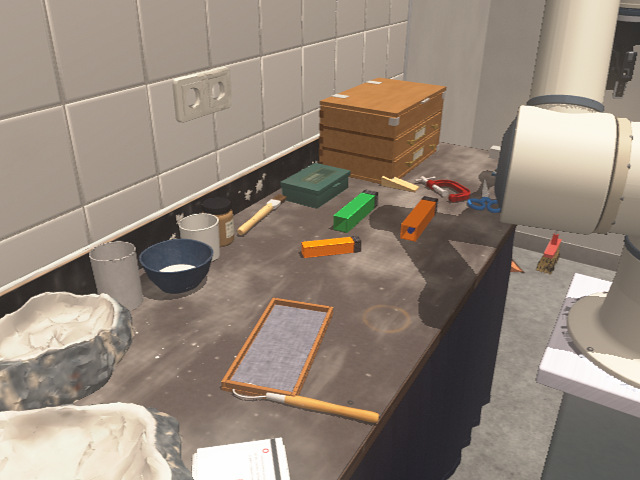

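The top view shows the orange tube from its mouth at (408,292) to its plug at (494,285), the green tube at about (428,220), a small look-alike at (343,240) and the tray at about (190,282). The side view shows the marker's blue end inside the mouth at (410,232).

```bash
cat > h.py <<'E'
import numpy as np, cv2
from workcell import ctrl
def world(n,d):
    m=ctrl.camera_model(n); K=np.array(m["K"]); E=np.array(m["extrinsics"])
    v,u=np.mgrid[:480,:640]
    c=np.stack([(u-K[0,2])/K[0,0]*d,-(v-K[1,2])/K[1,1]*d,-d],-1)
    return (c-E[:3,3])@E[:3,:3]
def hsv(im): return cv2.cvtColor(im,cv2.COLOR_RGB2HSV)
def rect(p):
    r=cv2.minAreaRect((p[:,:2]*1000).astype(np.float32)); return np.round(cv2.boxPoints(r),1).tolist(),np.round(r[0],1),np.round(r[1],1)
E
python3 - <<'E'
from h import *
z=np.load("pics/top0.npz"); im,d=z["im"],z["d"]; W=world("top",d); h=hsv(im)
def go(name,u0,u1,v0,v1,hl,hh,zl,zh):
    m=np.zeros((480,640),bool); m[v0:v1,u0:u1]=1
    m&=(d>0)&(W[...,2]>zl)&(W[...,2]<zh)
    if hl is not None: m&=(h[...,0]>=hl)&(h[...,0]<=hh)&(h[...,1]>120)
    p=W[m]; print(name,len(p),np.round(np.median(p[:,2]),4),rect(p))
print("table z",np.median(W[330:350,330:360,2]), np.median(W[255:275,420:480,2]))
go("orange+plug",395,510,265,310,None,0,.025,.045)
go("orange",395,510,265,310,3,20,.025,.045)
go("green+plug",375,480,200,240,None,0,.025,.045)
go("small",310,375,205,270,None,0,.012,.045)
go("tray",120,260,235,330,5,25,.010,.025)
go("trayfloor",120,260,235,330,None,0,.004,.010)
E
```

```text
table z 0.0006828600213333088 0.0004793593557637501
orange+plug 1502 0.0345 ([[449.70001220703125, -113.4000015258789], [465.1000061035156, -277.70001220703125], [499.79998779296875, -274.5], [484.3999938964844, -110.0999984741211]], array([ 474.7, -193.9]), array([ 34.8, 165.1]))
orange 1319 0.0345 ([[450.5, -113.30000305175781], [463.70001220703125, -257.3999938964844], [497.6000061035156, -254.3000030517578], [484.5, -110.19999694824219]], array([ 474.1, -183.8]), array([ 34.1, 144.7]))
green+plug 1440 0.0343 ([[587.0, -73.69999694824219], [595.5, -239.1999969482422], [630.9000244140625, -237.3000030517578], [622.4000244140625, -71.80000305175781]], array([ 608.9, -155.5]), array([ 35.5, 165.7]))
small 733 0.0241 ([[526.4000244140625, -15.199999809265137], [543.5999755859375, -32.599998474121094], [625.4000244140625, 48.099998474121094], [608.2000122070312, 65.5]], array([575.9,  16.4]), array([114.9,  24.5]))
tray 945 0.016 ([[394.8999938964844, 407.3999938964844], [457.20001220703125, 196.0], [568.5999755859375, 228.8000030517578], [506.29998779296875, 440.20001220703125]], array([481.8, 318.1]), array([116.1, 220.4]))
trayfloor 4644 0.0073 ([[397.70001220703125, 182.3000030517578], [584.0, 182.10000610351562], [584.4000244140625, 461.20001220703125], [398.0, 461.3999938964844]], array([491. , 321.7]), array([279.1, 186.4]))
```

```bash
python3 -m jog '[[0,-5,0,0,8.5],[0,-10,0,0,8.5],[0,-15,0,0,8.5],[0,-20,0,0,8.5],[0,-25,0,0,8.5],[0,-30,0,0,8.5],[0,-33,0,0,8.5],[0,-36,0,0,8.5],[0,-36,0,0,8.5]]'; python3 -c "
from workcell import ctrl
import numpy as np
s=ctrl.state();print(np.round(s['qpos'],3),np.round(s['tcp_rot'],3).tolist())"
```

```text
clock: 1.0
tcp_pos: [0.0781, -0.2492, 0.2309]
tcp_rot: [[0.955, 0.297, -0.0], [0.297, -0.955, 0.002], [0.0, -0.002, -1.0]]
contact_force: [-0.6, -0.7, 0.2]
finger_gap: 0.0853
finger_force: 0.0
[-1.497 -0.045  2.112 -0.     1.077 -0.228] [[0.955, 0.297, -0.0], [0.297, -0.955, 0.002], [0.0, -0.002, -1.0]]
```

```bash
python3 -m jog '[[4,1.3,0,-8,8.5],[8,2.6,0,-16,8.5],[12,3.9,0,-24,8],[16,5.2,1,-32,8],[20,6.5,3,-40,7],[24,7.8,5,-48,7],[28,9,7,-56,6.5],[32,10.3,9,-64,6],[36,11.6,11,-72,6],[38.3,12.4,13,-78,6],[38.3,12.4,13,-78,6],[38.3,12.4,13,-78,6]]'
```

```text
clock: 2.2
tcp_pos: [0.4812, -0.2572, 0.1005]
tcp_rot: [[-0.092, 0.996, -0.001], [0.996, 0.092, 0.001], [0.001, -0.001, -1.0]]
contact_force: [-0.0, 0.0, 0.5]
finger_gap: 0.0598
finger_force: 0.0
```

```bash
python3 -m jog '[[0,0,4.5,0,5],[0,0,8.5,0,5],[0,0,8.8,0,4.2],[0,0,8.8,0,3.38],[0,0,8.8,0,3.38],[0,0,8.8,0,3.38],[0,0,8.8,0,3.38],[0,0,8.8,0,3.38]]'
```

```text
clock: 3.0
tcp_pos: [0.4817, -0.2578, 0.0141]
tcp_rot: [[-0.092, 0.996, 0.001], [0.996, 0.092, -0.001], [-0.001, 0.001, -1.0]]
contact_force: [-0.9, 0.5, -1.3]
finger_gap: 0.034
finger_force: 9.6
```

```bash
python3 -m jog '[[0,0,-0.5,0,3.38],[0,0,-1,0,3.38],[0,0,-1.5,0,3.38],[0,0,-2,0,3.38],[0,0,-2.5,0,3.38],[0,0,-3,0,3.38],[0,0,-3,0,3.38]]'; cat >> h.py <<'E'
def tube(tag):
    im,d=ctrl.camera("side"); cv2.imwrite(f"pics/{tag}.png",im[...,::-1])
    W=world("side",d); h=hsv(im); s=ctrl.state(); p0=np.array(s["tcp_pos"]); R=np.array(s["tcp_rot"])
    m=(h[...,0]<=13)&(h[...,1]>150)&(d>0)&(h[...,2]>60)&(np.linalg.norm(W[...,:2]-p0[:2],axis=-1)<.22)&(W[...,2]>-.01)
    n,l,st,_=cv2.connectedComponentsWithStats(m.astype(np.uint8)); k=1+st[1:,4].argmax(); p=W[l==k]
    q=(p-p0)@R; q[:,2]*=-1    # along mouth dir, across, up rel TCP
    print("n",len(p),"x range",np.round(np.percentile(q[:,0],[1,99])*1000,1))
    top=[(c,np.percentile(q[abs(q[:,0]-c)<.006,2],96)*1000+p0[2]*1000) for c in np.arange(-.01,.15,.02) if (abs(q[:,0]-c)<.006).sum()>5]
    bot=[(c,np.percentile(q[abs(q[:,0]-c)<.006,2],3)*1000+p0[2]*1000) for c,_ in top]
    a=np.array(top); print("top z along",np.round(a[:,0]*1000),np.round(a[:,1]),"bot",np.round([b for _,b in bot]))
    print("tilt deg",np.degrees(np.arctan(np.polyfit(a[2:,0]*1000,a[2:,1],1)[0])).round(1))
    print(np.round(s["contact_force"],2),np.round(s["ft_torque"],3),s["finger_force"],np.round(s["tcp_pos"],4))
    return im,d
E
python3 -c "
from h import *
tube('t1')"
```

```text
clock: 3.7
tcp_pos: [0.4816, -0.2578, 0.044]
tcp_rot: [[-0.092, 0.996, 0.001], [0.996, 0.092, -0.001], [-0.001, 0.001, -1.0]]
contact_force: [0.1, -0.3, -0.7]
finger_gap: 0.0339
finger_force: 5.0
n 836 x range [  3.8 147.4]
top z along [ 10.  30.  50.  70.  90. 110. 130.] [65. 65. 64. 63. 62. 62. 60.] bot [35. 35. 32. 31. 29. 28. 28.]
tilt deg -2.5
[ 0.58  0.59 -0.57] [-0.036 -0.047  0.026] 5.021670078858733 [ 0.4815 -0.2577  0.0436]
```

```bash
python3 - <<'E'
from h import *
z=np.load("pics/top0.npz"); im,d=z["im"],z["d"]; h=hsv(im)
m=((h[...,0]>=5)&(h[...,0]<=22)&(h[...,1]>110)).astype(np.uint8); m[:, :110]=0; m[:,270:]=0; m[:225]=0; m[345:]=0
f=np.zeros_like(m); c,_=cv2.findContours(m,cv2.RETR_EXTERNAL,2); cv2.drawContours(f,[max(c,key=cv2.contourArea)],-1,1,-1)
f=cv2.morphologyEx(f,cv2.MORPH_OPEN,np.ones((21,21),np.uint8))
M=ctrl.camera_model("top"); K=np.array(M["K"]);E=np.array(M["extrinsics"])
c,_=cv2.findContours(f,cv2.RETR_EXTERNAL,cv2.CHAIN_APPROX_NONE); c=max(c,key=cv2.contourArea)[:,0]
r=np.stack([(c[:,0]-K[0,2])/K[0,0],-(c[:,1]-K[1,2])/K[1,1],-np.ones(len(c))],-1)@E[:3,:3]; o=-E[:3,:3].T@E[:3,3]
p=o+r*((.016-o[2])/r[:,2])[:,None]; print(rect(p)); print(cv2.boxPoints(cv2.minAreaRect(c)))
E
```

```text
([[406.6000061035156, 404.8999938964844], [465.8999938964844, 198.0], [567.5999755859375, 227.1999969482422], [508.29998779296875, 434.1000061035156]], array([487.1, 316. ]), array([105.8, 215.2]))
[[128.02817 272.6721 ]
 [237.07861 242.13795]
 [251.50443 293.65872]
 [142.45398 324.19287]]
```

```bash
python3 -m jog '[[0,0,0,0,3],[0,0,-1,0,2.5],[2,0,-4,5,2.5],[6,-0.3,-7,12,2.5],[11,-0.5,-9,20,2.5],[16,-0.7,-9,28,2.5],[21,-0.9,-9,36,2.5],[26,-1.1,-9,44,2.5],[31,-1.3,-9,52,2.5],[36,-1.6,-9,60,2.5],[41,-1.8,-9,68,2.5],[46,-2,-9,75,2.5]]' && python3 -m jog '[[3,-0.1,0,4.3,2.5],[3,-0.1,0,4.3,2.5],[3,-0.1,0,4.3,2.5]]'; python3 -c "
from h import *
tube('t2')"
```

```text
clock: 4.95
tcp_pos: [0.4282, 0.1363, 0.1338]
tcp_rot: [[0.901, 0.433, 0.0], [0.433, -0.901, 0.0], [0.0, 0.0, -1.0]]
contact_force: [1.3, 0.1, -1.1]
finger_gap: 0.033
finger_force: 61.6
clock: 5.25
tcp_pos: [0.4553, 0.149, 0.1335]
tcp_rot: [[0.929, 0.37, 0.0], [0.37, -0.929, -0.0], [0.0, 0.0, -1.0]]
contact_force: [0.1, -0.0, 0.3]
finger_gap: 0.0327
finger_force: 61.6
n 2821 x range [  8.1 143.2]
top z along [ 10.  30.  50.  70.  90. 110. 130.] [155. 153. 153. 151. 151. 150. 149.] bot [121.   4.   4.   4.   3.   4. 116.]
tilt deg -2.4
[-0.84 -0.71 -1.17] [-0.016  0.068 -0.053] 61.60373590886593 [0.4548 0.1485 0.1334]
```

```bash
python3 -m jog '[[0,-4,0,3,2.5],[0,-8,0,5.7,2.5],[-0.2,-11.2,2,5.7,2.5],[-0.2,-11.2,6,5.7,2.5],[-0.2,-11.2,8.5,5.7,2.5],[-0.2,-11.2,9.5,5.7,2.5],[-0.2,-11.2,9.5,5.7,2.5],[-0.2,-11.2,9.5,5.7,2.5]]'; python3 -c "
from h import *
tube('t3')"
```

```text
clock: 6.1
tcp_pos: [0.4125, 0.2518, 0.0392]
tcp_rot: [[0.962, 0.274, 0.001], [0.274, -0.962, 0.0], [0.001, -0.0, -1.0]]
contact_force: [0.2, 0.7, -1.1]
finger_gap: 0.0326
finger_force: 61.6
n 2768 x range [  8.2 143.3]
top z along [ 10.  30.  50.  70.  90. 110. 130.] [93. 59. 58. 57. 56. 55. 55.] bot [27. 27. 25. 25. 24. 23. 22.]
tilt deg -2.6
[ 0.51  0.02 -0.7 ] [-0.043  0.039 -0.026] 61.61139652132988 [0.4128 0.252  0.0394]
```

View pics/t3.png

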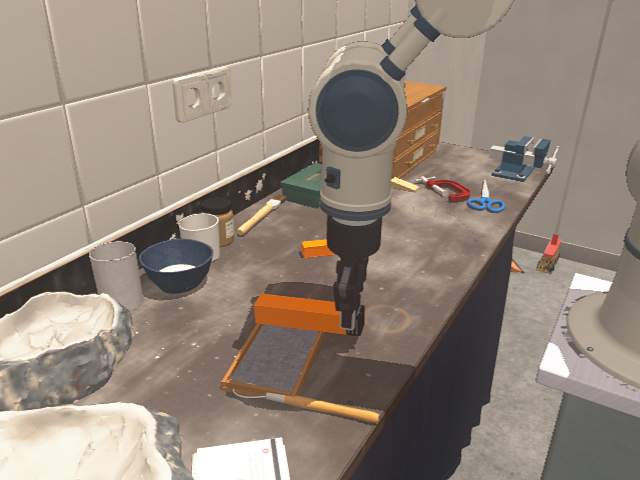

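The side view shows the tube lying across the tray, its mouth at (257,310) over the far wall and the gripper holding the closed end at (350,315). Next I loosen the grip slightly and raise the closed end with the mouth resting on the wall.

```bash
python3 -m jog '[[0,0,0.3,0,3.2],[0,0,0.4,0,3.38],[0,0,0.4,0,3.39],[0.1,0,0,0,3.39],[0.2,0,-0.5,0,3.39],[0.3,0,-1,0,3.39],[0.5,0,-1.5,0,3.39],[0.6,0,-2,0,3.39],[0.7,0,-2.4,0,3.39],[0.7,0,-2.4,0,3.39]]'; python3 -c "
from h import *
tube('t4')"
```

```text
clock: 7.15
tcp_pos: [0.4192, 0.2542, 0.0629]
tcp_rot: [[0.961, 0.275, 0.001], [0.275, -0.961, 0.0], [0.001, -0.0, -1.0]]
contact_force: [0.0, 0.8, -0.4]
finger_gap: 0.0338
finger_force: 4.2
n 2718 x range [  3.8 140.2]
top z along [ 10.  30.  50.  70.  90. 110. 130.] [88. 77. 73. 68. 63. 58. 53.] bot [47.  4. 39. 34. 29. 25. 15.]
tilt deg -13.6
[ 0.21  0.29 -0.65] [ 0.077 -0.065  0.038] 4.176202481612563 [0.419  0.2541 0.0626]
```

```bash
python3 -m jog '[[0.1,0,-0.3,0,3.39],[0.3,0,-0.6,0,3.39],[0.4,0,-0.9,0,3.39],[0.6,0,-1.2,0,3.39],[0.7,0,-1.5,0,3.39],[0.9,0,-1.7,0,3.39],[1.0,0,-1.9,0,3.39],[1,0,-1.9,0,3.39],[1,0,-1.9,0,3.39],[1,0,-1.9,0,3.39]]'; python3 -c "
from h import *
im,d=tube('t5')
cv2.imwrite('pics/t5c.png',cv2.resize(im[240:400,180:400,::-1],None,fx=3,fy=3))"
```

```text
clock: 8.2
tcp_pos: [0.4284, 0.2568, 0.0812]
tcp_rot: [[0.961, 0.275, -0.0], [0.275, -0.961, -0.0], [-0.0, -0.0, -1.0]]
contact_force: [-0.3, -0.3, 0.0]
finger_gap: 0.034
finger_force: 4.2
n 2612 x range [ -0.4 134.8]
top z along [-10.  10.  30.  50.  70.  90. 110. 130.] [75. 97. 91. 84. 76. 69. 61. 53.] bot [68. 62. 14. 47. 40. 33. 25. 21.]
tilt deg -20.9
[ 0.31 -0.08  0.37] [ 0.023 -0.118  0.054] 4.177471753209829 [0.4284 0.2568 0.0812]
```

View pics/t5c.png

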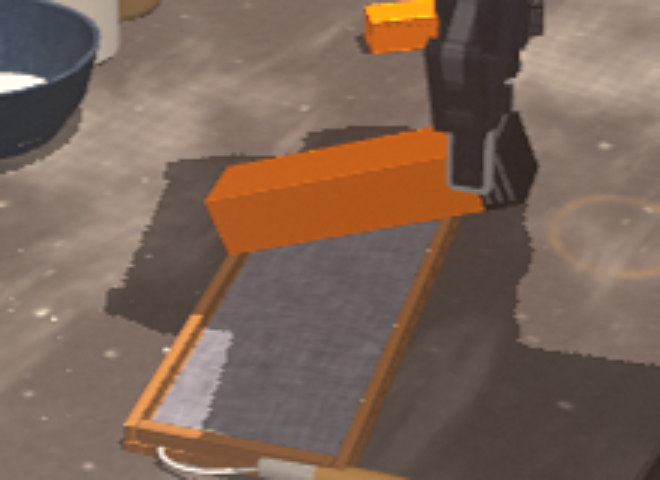

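```bash
python3 -m jog '[[0.2,0,-0.3,0,3.39],[0.4,0,-0.6,0,3.39],[0.6,0,-0.9,0,3.39],[0.8,0,-1.2,0,3.39],[0.8,0,-1.3,0,3.39],[0.8,0,-1.3,0,3.39],[0.8,0,-1.3,0,3.39],[0.8,0,-1.3,0,3.39]]'; cat >> h.py <<'E'
def mk(im,d,n="side"):   # exposed marker: blue or white pixels near the mouth
    W=world(n,d); h=hsv(im); s=ctrl.state(); p0=np.array(s["tcp_pos"]); R=np.array(s["tcp_rot"]); q=(W-p0)@R
    g=(d>0)&(q[...,0]>.08)&(q[...,0]<.27)&(abs(q[...,1])<.05)
    for k,m in(("blue",(h[...,0]>95)&(h[...,0]<130)&(h[...,1]>120)),("white",(h[...,1]<40)&(h[...,2]>170))):
        m=m&g; w=q[m]; print(k,m.sum(), np.round(np.percentile(w,[3,50,97],axis=0)*1000).tolist() if m.sum()>3 else "")
E
python3 -c "
from h import *
im,d=tube('t6'); mk(im,d)
im,d=ctrl.camera('top'); mk(im,d,'top')"
```

```text
clock: 9.05
tcp_pos: [0.4359, 0.2589, 0.0942]
tcp_rot: [[0.961, 0.275, -0.0], [0.275, -0.961, -0.0], [-0.0, 0.0, -1.0]]
contact_force: [0.2, -0.3, -0.6]
finger_gap: 0.034
finger_force: 4.2
n 2459 x range [ -2.9 128.7]
top z along [-10.  10.  30.  50.  70.  90. 110. 130.] [ 89. 112. 102.  91.  81.  71.  61.  51.] bot [81. 71. 10. 53. 43. 32. 20. 37.]
tilt deg -26.8
[-0.11 -0.06 -1.56] [-0.072  0.033 -0.019] 4.166926397010684 [0.436  0.2589 0.0942]
blue 53 [[129.0, -11.0, 64.0], [148.0, -6.0, 70.0], [164.0, -2.0, 81.0]]
white 3 
blue 27 [[140.0, -5.0, 65.0], [149.0, -2.0, 72.0], [161.0, -0.0, 78.0]]
white 0
```

```bash
python3 -m jog '[[-0.2,0,0.3,0,3.39],[-0.4,0,0.6,0,3.39],[-0.6,0,0.9,0,3.39],[-0.8,0,1.2,0,3.39],[-0.8,0,1.3,0,3.39],[-0.8,0,1.3,0,3.39],[-0.8,0,1.3,0,3.39],[-0.8,0,1.3,0,3.39]]'; python3 -c "
from h import *
im,d=tube('t7'); mk(im,d)"
```

```text
clock: 9.95
tcp_pos: [0.4285, 0.2568, 0.0814]
tcp_rot: [[0.961, 0.275, 0.0], [0.275, -0.961, 0.0], [0.0, -0.0, -1.0]]
contact_force: [-1.0, 0.7, -0.8]
finger_gap: 0.0337
finger_force: 4.1
n 2614 x range [ -0.  134.5]
top z along [-10.  10.  30.  50.  70.  90. 110. 130.] [76. 96. 91. 84. 76. 68. 61. 53.] bot [68. 62. 14. 48. 40. 33. 24. 20.]
tilt deg -20.8
[ 0.19 -0.32 -1.33] [ 0.001  0.034 -0.019] 4.06333758495748 [0.4285 0.2568 0.0814]
blue 59 [[136.0, -11.0, 49.0], [155.0, -6.0, 57.0], [173.0, -2.0, 65.0]]
white 2
```

```bash
python3 -m jog '[[-0.1,0,0.2,0,3.39],[-0.3,0,0.6,0,3.39],[-0.5,0,1.0,0,3.39],[-0.7,0,1.4,0,3.39],[-0.9,0,1.9,0,3.39],[-1.1,0,2.4,0,3.39],[-1.3,0,2.9,0,3.39],[-1.5,0,3.4,0,3.39],[-1.6,0,3.9,0,3.39],[-1.6,0,3.9,0,3.3],[-1.6,0,3.9,0,2.8],[-1.6,0,3.9,0,2.5]]'; python3 -c "
from h import *
im,d=tube('t8'); mk(im,d)"
```

```text
clock: 11.2
tcp_pos: [0.4131, 0.2524, 0.0424]
tcp_rot: [[0.962, 0.275, 0.0], [0.275, -0.962, 0.0], [0.0, -0.0, -1.0]]
contact_force: [-0.8, -0.7, -1.0]
finger_gap: 0.0325
finger_force: 61.0
n 2801 x range [  6.1 142.6]
top z along [ 10.  30.  50.  70.  90. 110. 130.] [99. 60. 59. 57. 56. 54. 52.] bot [28. 27. 25. 24. 22. 21. 19.]
tilt deg -4.4
[ 0.67 -0.51 -0.9 ] [-0.023  0.071 -0.008] 61.0152867436409 [0.4131 0.2524 0.0424]
blue 144 [[149.0, -11.0, 6.0], [172.0, -7.0, 11.0], [189.0, -1.0, 17.0]]
white 0
```

```bash
python3 -m jog '[[0,0,-0.5,0,2.5],[0,0,-1.5,0,2.5],[0,0,-3,0,2.5],[0,0.5,-4.5,0,2.5],[0,1.5,-5.5,0,2.5],[-0.3,3,-6,0,2.5],[-0.8,5,-6,0,2.5],[-1.3,7,-6,0,2.5],[-1.8,9,-6,0,2.5],[-2.3,11.2,-6,0,2.5],[-2.8,13.4,-6,0,2.5],[-3.3,15.6,-6,0,2.5]]' && python3 -m jog '[[-0.5,2.2,0,-1,2.5],[-1,4.4,0,-4,2.5],[-1.5,6.6,0,-8,2.5],[-2,8.8,0,-13,2.5],[-2.5,11,0,-19,2.5],[-3,13.2,0,-25,2.5],[-3.5,15.4,0,-31,2.5],[-4,17.6,0,-37,2.5],[-4.5,19.8,0,-43,2.5],[-4.9,21.8,0,-49,2.5],[-5.1,23,0,-55,2.5],[-5.2,23.6,0,-61,2.5]]' && python3 -m jog '[[0,0,0,-6,2.5],[0,0,0,-10,2.5],[0,0,1,-13,2.5],[0,0,2.5,-13,2.5],[0,0,4,-13,2.5],[0,0,4,-13,2.5]]'; python3 -c "
from h import *
im,d=tube('t9'); mk(im,d)
im,d=ctrl.camera('top'); mk(im,d,'top')"
```

```text
clock: 12.45
tcp_pos: [0.4242, 0.092, 0.1028]
tcp_rot: [[0.962, 0.275, 0.0], [0.275, -0.962, -0.0], [0.0, 0.0, -1.0]]
contact_force: [0.8, -0.0, -0.5]
finger_gap: 0.033
finger_force: 61.0
clock: 13.65
tcp_pos: [0.439, -0.1496, 0.1028]
tcp_rot: [[0.223, 0.975, 0.001], [0.975, -0.223, -0.001], [-0.0, 0.001, -1.0]]
contact_force: [-0.9, -0.2, -0.3]
finger_gap: 0.0329
finger_force: 61.0
clock: 14.25
tcp_pos: [0.4381, -0.148, 0.0615]
tcp_rot: [[0.001, 1.0, -0.002], [1.0, -0.001, 0.001], [0.001, -0.002, -1.0]]
contact_force: [0.0, 0.1, -0.8]
finger_gap: 0.0326
finger_force: 61.0
n 960 x range [  2.6 146.3]
top z along [ 10.  30.  50.  70.  90. 110. 130.] [82. 80. 78. 77. 75. 74. 70.] bot [49. 49. 47. 43. 44. 41. 39.]
tilt deg -5.6
[ 0.37  0.64 -0.36] [-0.084 -0.018 -0.037] 61.011022478342056 [ 0.4385 -0.1481  0.0623]
blue 112 [[150.0, -12.0, 7.0], [170.0, -7.0, 12.0], [190.0, -1.0, 17.0]]
white 19 [[131.0, -11.0, 6.0], [138.0, -6.0, 8.0], [146.0, -3.0, 10.0]]
blue 0 
white 21770 [[213.0, -50.0, -775.0], [234.0, -44.0, -773.0], [246.0, -33.0, -769.0]]
```

```bash
python3 -m jog '[[0,0,1.2,0,2.5],[0,0,2.4,0,2.5],[0,0,3.2,0,2.5],[0,0,3.4,0,3.3],[0,0,3.4,0,3.39],[0,0,3.7,0,3.39],[0,0,4.1,0,3.39],[0,0,4.5,0,3.39],[0,0,4.7,0,3.39],[0,0,4.7,0,3.6],[0,0,4.7,0,4],[0,0,4.7,0,5.5]]' && python3 -m jog '[[0,0,0,0,6],[0,0,-2,0,6],[0,0,-6,0,6],[-3,0,-11,0,6],[-8,0,-15,0,6],[-12,0,-15,0,6],[-12,0,-15,0,6]]'; python3 - <<'E'
from h import *
for n in("side","top"):
    im,d=ctrl.camera(n); np.savez(f"pics/{n}1.npz",im=im,d=d)
    W=world(n,d);h=hsv(im); g=(d>0)&(abs(W[...,0]-.44)<.08)&(W[...,1]>-.25)&(W[...,1]<.12)&(W[...,2]<.06)
    for k,m in(("orange",(h[...,0]<=13)&(h[...,1]>150)&(W[...,2]>.027)),("blue",(h[...,0]>95)&(h[...,0]<130)&(h[...,1]>120)&(W[...,2]>.006))):
        m=m&g
        if m.sum()>5: print(n,k,m.sum(),rect(W[m]),"z",np.round(np.percentile(W[m][:,2],[5,50,95]),4))
    if n=="side": cv2.imwrite("pics/s1.png",cv2.resize(im[180:380,230:500,::-1],None,fx=2.5,fy=2.5))
E
```

```text
clock: 15.55
tcp_pos: [0.439, -0.1479, 0.0153]
tcp_rot: [[0.001, 1.0, 0.0], [1.0, -0.001, -0.0], [-0.0, 0.0, -1.0]]
contact_force: [0.6, -0.6, -1.2]
finger_gap: 0.0533
finger_force: 0.0
clock: 16.25
tcp_pos: [0.4401, -0.2729, 0.1677]
tcp_rot: [[0.003, 1.0, 0.004], [1.0, -0.003, -0.004], [-0.004, 0.004, -1.0]]
contact_force: [0.2, 0.3, -0.9]
finger_gap: 0.0601
finger_force: 0.0
side orange 619 ([[420.20001220703125, -147.8000030517578], [455.70001220703125, -148.10000610351562], [457.0, 0.699999988079071], [421.5, 1.0]], array([438.6, -73.6]), array([148.8,  35.5])) z [0.0298 0.0338 0.0356]
side blue 103 ([[426.5, 0.20000000298023224], [437.70001220703125, -0.699999988079071], [441.6000061035156, 48.0], [430.5, 48.900001525878906]], array([434.1,  24.1]), array([48.8, 11.2])) z [0.0126 0.018  0.0215]
top orange 1263 ([[420.3999938964844, -147.3000030517578], [452.79998779296875, -147.5], [453.29998779296875, -3.200000047683716], [420.8999938964844, -3.0]], array([436.9, -75.2]), array([144.3,  32.4])) z [0.0321 0.0345 0.0368]
top blue 130 ([[427.0, 2.0], [438.5, 2.0], [438.79998779296875, 42.900001525878906], [427.20001220703125, 43.0]], array([432.9,  22.5]), array([41. , 11.6])) z [0.0164 0.0193 0.0228]
```

View pics/s1.png

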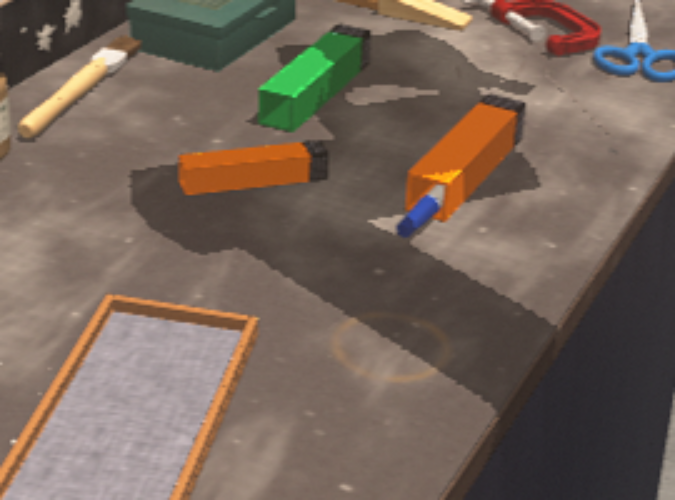

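The tube lies flat with the marker's blue end sticking out at (420,215) in the crop, about 45 mm of it. Next I grasp that end.

```bash
python3 -m jog '[[5,-0.2,0,0,6],[10,-0.4,0,0,6],[15,-0.6,0,0,6],[20,-0.65,0,0,5.5],[25,-0.65,0,0,5],[29,-0.65,0,0,5],[30,-0.65,3,0,5],[30,-0.65,7,0,5],[30,-0.65,11,0,5],[30,-0.65,14.5,0,5],[30,-0.65,16,0,5],[30,-0.65,16.4,0,5]]' && python3 -m jog '[[0,0,0,0,5],[0,0,0,0,4],[0,0,0,0,3],[0,0,0,0,2],[0,0,0,0,1.2],[0,0,0,0,1],[0,0,0,0,1],[0,0,0,0,1]]'
```

```text
clock: 17.55
tcp_pos: [0.4303, 0.0331, -0.0005]
tcp_rot: [[-0.0, 1.0, -0.005], [1.0, 0.0, 0.0], [0.0, -0.005, -1.0]]
contact_force: [0.2, -0.0, 0.8]
finger_gap: 0.0499
finger_force: 0.0
clock: 18.35
tcp_pos: [0.433, 0.0321, 0.0014]
tcp_rot: [[0.001, 1.0, 0.001], [1.0, -0.001, -0.0], [-0.0, 0.001, -1.0]]
contact_force: [1.6, 1.4, 4.8]
finger_gap: 0.0112
finger_force: 57.5
```

```bash
python3 - <<'E'
from h import *
im,d=ctrl.camera("side"); cv2.imwrite("pics/s2.png",cv2.resize(im[180:340,320:500,::-1],None,fx=3.5,fy=3.5))
im,d=ctrl.camera("side"); mk(im,d)
E
```

```text
blue 0 
white 226 [[230.0, 22.0, -7.0], [252.0, 37.0, -5.0], [269.0, 49.0, -4.0]]
```

View pics/s2.png

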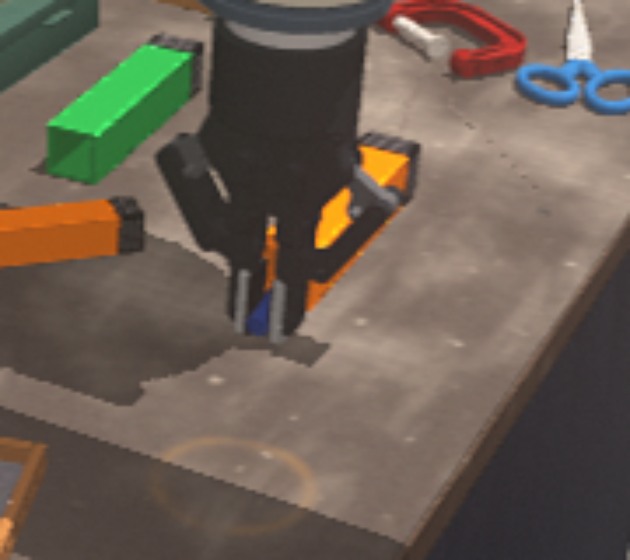

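The marker's blue end sits between the fingertips at (262,315). Now I draw it out.

```bash
python3 -m jog '[[0,0,-0.2,0,1],[0.5,0,-0.3,0,1],[1.5,0,-0.3,0,1],[3,0,-0.3,0,1],[4.5,0,-0.3,0,1],[6,0,-0.3,0,1],[7.5,0,-0.3,0,1],[9,0,-0.3,0,1],[10.5,0,-0.3,0,1],[11.5,0,-0.3,0,1],[12,0,-0.3,0,1],[12,0,-0.3,0,1]]'; python3 - <<'E'
from h import *
im,d=ctrl.camera("side"); cv2.imwrite("pics/s3.png",im[...,::-1])
W=world("side",d);h=hsv(im)
p=np.array(ctrl.state()["tcp_pos"])
g=(d>0)&(abs(W[...,0]-.44)<.08)&(W[...,1]>-.25)&(W[...,1]<.25)&(W[...,2]<.06)
for k,m in(("orange",(h[...,0]<=13)&(h[...,1]>150)&(W[...,2]>.027)),("blue",(h[...,0]>95)&(h[...,0]<130)&(h[...,1]>120)&(W[...,2]>.004)),("white",(h[...,1]<40)&(h[...,2]>120)&(W[...,2]>.006)&(W[...,1]>.0)&(W[...,1]<.19))):
    m=m&g
    if m.sum()>5: print(k,m.sum(),rect(W[m]),"z",np.round(np.percentile(W[m][:,2],[5,50,95]),4))
E
```

```text
clock: 19.65
tcp_pos: [0.4326, 0.1526, 0.0042]
tcp_rot: [[-0.0, 1.0, -0.0], [1.0, 0.0, -0.0], [-0.0, -0.0, -1.0]]
contact_force: [0.8, 0.3, -0.6]
finger_gap: 0.0113
finger_force: 56.9
orange 79 ([[419.79998779296875, 1.0], [420.3999938964844, -150.39999389648438], [450.70001220703125, -150.3000030517578], [450.1000061035156, 1.100000023841858]], array([435.2, -74.6]), array([ 30.3, 151.4])) z [0.0271 0.0301 0.0334]
blue 28 ([[426.1000061035156, 165.39999389648438], [434.5, 149.10000610351562], [441.79998779296875, 152.8000030517578], [433.3999938964844, 169.10000610351562]], array([433.9, 159.1]), array([ 8.2, 18.3])) z [0.0149 0.0201 0.0222]
white 90 ([[403.5, 164.39999389648438], [433.79998779296875, 45.5], [471.1000061035156, 55.0], [440.8999938964844, 173.89999389648438]], array([437.3, 109.7]), array([ 38.5, 122.7])) z [0.0122 0.0217 0.0406]
```

View pics/s3.png

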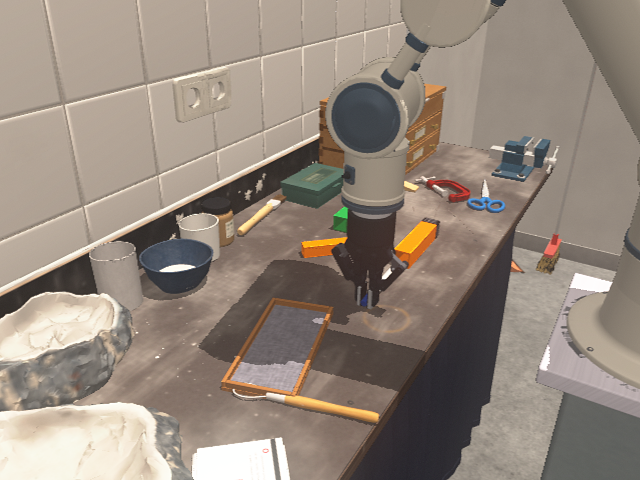

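The marker is out: its blue end is at (367,298), held by the fingers, and clear of the tube mouth at (398,250). Now I carry it to the tray.

```bash
python3 -m jog '[[0,0,-1,0,1],[0,0,-3,0,1],[1,0.2,-5.5,0,1],[3,0.6,-6,-2,1],[6,1.1,-6,-4,1],[9,1.7,-6,-7,1],[12,2.3,-6,-10,1],[15,2.8,-6,-13,1],[18,3.4,-6,-16,1],[20.5,3.9,-6,-16,1],[21.4,4,-6,-16,1],[21.4,4,-6,-16,1]]' && python3 -m jog '[[0,0,1.5,0,1],[0,0,3.5,0,1],[0,0,4.6,0,1],[0,0,4.6,0,1]]'; python3 - <<'E'
from h import *
im,d=ctrl.camera("top"); cv2.imwrite("pics/p4.png",cv2.resize(im[210:370,100:300,::-1],None,fx=3,fy=3))
im,d=ctrl.camera("side"); cv2.imwrite("pics/s4.png",cv2.resize(im[270:420,200:400,::-1],None,fx=3,fy=3))
E
```

```text
clock: 20.9
tcp_pos: [0.473, 0.3663, 0.0646]
tcp_rot: [[-0.275, 0.961, 0.0], [0.961, 0.275, 0.0], [0.0, 0.0, -1.0]]
contact_force: [0.4, -0.3, 1.0]
finger_gap: 0.011
finger_force: 57.0
clock: 21.3
tcp_pos: [0.4721, 0.3644, 0.0172]
tcp_rot: [[-0.274, 0.962, -0.003], [0.962, 0.274, -0.002], [-0.001, -0.003, -1.0]]
contact_force: [-0.1, -0.2, 0.0]
finger_gap: 0.0112
finger_force: 57.0
```

View pics/s4.png

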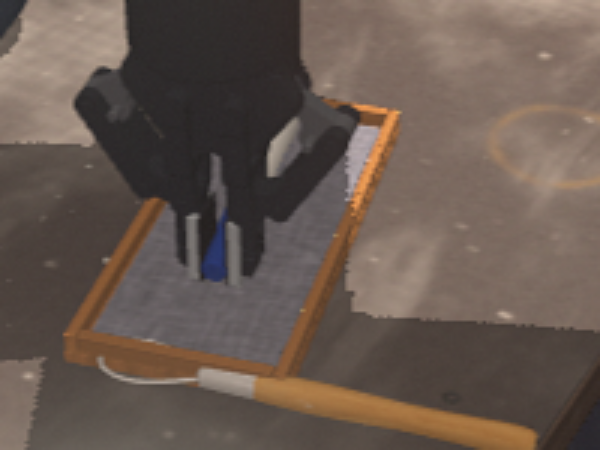

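The marker hangs inside the tray walls, with its blue end at (215,265). Next: lower, release and back off.

```bash
python3 -m jog '[[0,0,0.5,0,1],[0,0,0.9,0,1],[0,0,0.9,0,1],[0,0,0.9,0,1.3],[0,0,0.9,0,1.7],[0,0,0.9,0,2.2],[0,0,0.9,0,3.2],[0,0,0.9,0,3.2],[0,0,0.9,0,3.2]]' && python3 -m jog '[[0,0,-1,0,3.2],[0,0,-4,0,3.2],[0,0,-9,0,3.2],[0,0,-14,0,3.2],[-5,0,-17,0,3.2],[-10,-3,-17,0,3.2],[-15,-7,-17,0,3.2],[-20,-11,-17,0,3.2],[-25,-15,-17,0,3.2],[-28,-15,-17,0,3.2],[-28,-15,-17,0,3.2]]'; python3 - <<'E'
from h import *
im,d=ctrl.camera("side"); a=im[170:450,210:530,::-1]; cv2.imwrite("pics/s5.png",cv2.resize(a,None,fx=2.1,fy=2.1))
im,d=ctrl.camera("top"); W=world("top",d)
m=(d>0)&(W[...,2]>.027)&(W[...,2]<.045); m[:,:375]=0; m[:200]=0; m[240:]=0; m[:,480:]=0
print("green",rect(W[m]) if m.sum()>50 else m.sum())
E
```

```text
clock: 22.3
tcp_pos: [0.473, 0.3661, 0.0093]
tcp_rot: [[-0.275, 0.961, 0.0], [0.961, 0.275, 0.0], [0.0, 0.0, -1.0]]
contact_force: [0.7, 0.8, 0.5]
finger_gap: 0.032
finger_force: 0.0
clock: 23.4
tcp_pos: [0.4044, 0.0534, 0.18]
tcp_rot: [[-0.274, 0.962, 0.0], [0.962, 0.274, -0.0], [-0.0, 0.0, -1.0]]
contact_force: [0.8, 0.7, 0.2]
finger_gap: 0.0321
finger_force: 0.0
green ([[587.9000244140625, -73.80000305175781], [595.4000244140625, -239.3000030517578], [630.2000122070312, -237.6999969482422], [622.7000122070312, -72.19999694824219]], array([ 609.1, -155.8]), array([ 34.9, 165.7]))
```

View pics/s5.png

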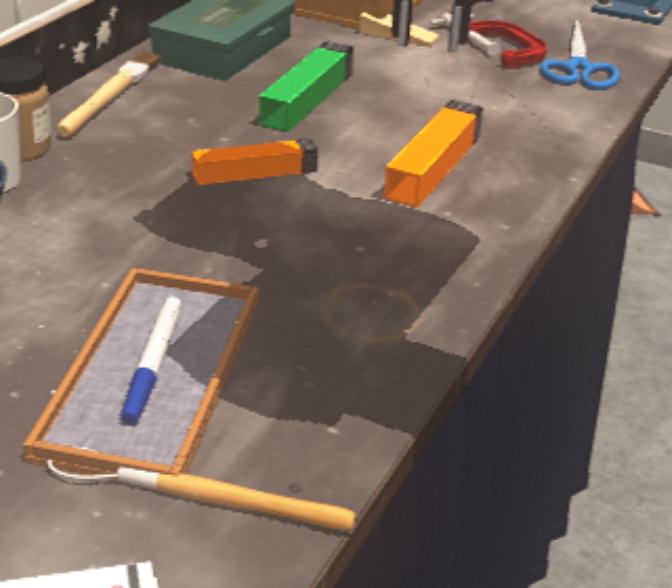

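The marker lies flat in the tray at (150,360), the orange tube is flat and empty at (435,155), and the green tube has not moved. The job is ready to hand in.

```bash
python3 -c "
from workcell import ctrl
print(ctrl.hand_in())"
```

```text
the job is handed in; nothing more can be done
None
```

I tipped the orange tube with its mouth resting on the pen tray's wall, laid it flat on the worktop about 12 cm from where it started, then drew the marker out and laid it flat in the tray; the green tube did not move, and I handed the job in at about 23.5 s.

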